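# Square the punch guide into the corner jig and hold it there

## Task

First take the steel drive punch out of the corner jig and lay it on the bare table, clear of the jig board. Then pick up the guide block with the blue rib, set it flat on the board and press it, without ramming it, into the corner so that it bears squarely on both steel fences at once. The program finishes while still holding the block pressed into the corner; leave the tape roll, thread spool and pile of discs where they stand.

Things in the scene. Friction and masses are not known exactly. Their poses are not given: they have to be found in the camera images.
- jig: corner jig fixed to the table: plywood board 200 x 200 mm, 12 mm thick, with two dark steel fences along its +x edge and its +y edge (jig axes) that meet at right angles. Board and fences are waxed smooth and rigid: the block slides on them with friction about 0.25. Origin: centre of the board's underside, on the table; z up.
- far_fence: steel fence fixed along the jig's +x edge, a bar 16 mm wide (x), 200 mm long (y), standing 16 mm above the board's top. Origin: centre of the bar's underside; axes as the jig's. Its working face looks to the jig's -x.
- left_fence: steel fence fixed along the jig's +y edge, a bar 183 mm long (x), 16 mm wide (y), standing 16 mm above the board's top. Origin: centre of the bar's underside; axes as the jig's. Its working face looks to the jig's -y.
- jig_corner (a point): the inner corner where the working faces of the two fences meet, on the board's top (12 mm above the table), at (84, 84, 12) mm in the jig's frame; axes as the jig's. The block belongs on its -x, -y side; there its centre comes 35 mm from each fence face.
- guide_block: loose punch guide block, about 0.4 kg: square aluminium foot 70 x 70 x 20 mm with a blue upright grip rib on its middle, 50 mm long (block x), 26 mm thick (block y), from 20 to 61 mm above the underside. Origin: centre of the underside; z up. Any of its four quarter turns may go into the corner.
- steel_punch: dark steel drive punch lying on its side, a round bar 105 mm long (its y axis), at most 21 mm thick, about 0.09 kg; it does not roll. It starts on the jig board, in the way, 21 mm thick above the board. Origin: on its underside as it first lies, halfway along. The table to the right (-y) of the jig is bare apart from what is listed here, out to about x = 0.63 m.
- punch_mid (a point): middle of the steel punch, about 10.5 mm above the surface it lies on; y along the punch.
- tan_tape: bystander: loose wide roll of tan tape lying flat, 92 mm across, 48 mm high; origin: centre of the underside.
- orange_spool: bystander: loose upright spool of orange thread, 46 x 79 mm with its thread end, 62 mm high; origin: centre of the underside.
- disc_pile: bystander: loose pile of pale discs, 75 mm across, 30 mm high; origin: centre of the underside.
Things that resemble listed ones, but are neither listed nor needed, are in the scene too. Leave any yellow look-alike of the guide_block alone.

How it is judged:
By the outcome, as a careful person would: the job done as asked, in the order asked, and still so for the second after the job is handed in, while the arm keeps its last pose, push and grip.
It also fails if it takes over 64 s, if anything falls off the work surface, if the arm or the gripper's body presses on something with over 40 N, if the wrist force passes 120 N, or if a joint passes its speed limit or range.

## Robot

A 6-joint arm with a two-finger parallel gripper is mounted at the origin on a cart in front of the work surface, level with it; the furniture and walls round the work are solid. World frame = base frame: x ahead of the robot, y to its left, z up, the work surface at z = 0. Lengths are in m, angles in rad, forces in N, time in s.
With the tool pointing down it reaches from about 0.4 to 0.825 m from the base axis. Payload 7 kg.
Tool frame: the origin (TCP) lies midway between the tips of the shut fingers; the grasp point (between the pads) lies 19 mm behind it (grasp_offset is the distance from the TCP to the grasp point, in m); z points along the fingers, y is the line along which they close (so a half turn about z gives the same grasp; the last joint's range is limited). The gripper opens to 88 mm and grips with 3 to 60 N. Pads are 19 mm wide; open, the fingers measure 130 mm over their backs; the gripper's body (78 mm by 193 mm) begins 47 mm behind the grasp point.
Start: joints at [0.288, 0.359, 0.012, 0, -1.224, -0.288], TCP at [0.675, -0, 0.227] pointing down, gripper open.
Joint ranges: [-3.07, 3.07], [-1.43, 2.12], [-1.02, 1.25], [-3.03, 1.67], [-3.05, -0], [-3.03, 3.03]. Speed limits (rad/s): [2.39, 2.39, 3.01, 3.14, 3.14, 3.14].

## Interface

Orientations are given as a 3x3 rotation matrix whose columns are the frame's x, y, z axes.
In Python, from workcell import get_obs, get_image, job_done, grasp_offset gives the robot as it stands. The module is installed in compiled form; this text tells all that it offers.
- The arm moves only by the shell command python3 -m handwheel 'ROWS' [FORCE]. ROWS is JSON, a list that holds one entry, the list of rows, each a list of 7 numbers: the shift along the world's x, y, z in units of 40 mm (1.0 is 40 mm), then the turn, a rotation vector about the world's x, y, z in units of 10 degrees (1.0 is 10 degrees), then the finger opening in mm, from 0 to 87.6. In form: [[[x, y, z, rx, ry, rz, gripper], ...]]. A call has 1 to 20 rows; each row is the pose to reach, as a shift and turn from the pose commanded when the call began; what a row does not reach only later rows make up. A row lasts 1/8 s, in which the tool goes at most 62.5 mm and 10.7 degrees, less where a joint would pass 70% of its speed; a pose out of reach is approached as far as the arm can. A call with a gripper value outside its range is refused whole. The fingers move at their own pace and stop on an object; FORCE is the grip in N (left out, the last holds). Time passes only in rows, so rows that repeat a pose let the fingers close. It gives the time, the measured TCP pose, the force, the opening and the grip force at its end, in the units of the state.
- get_obs(): the state, without advancing time (a new reading comes with each control period).
- get_image(name): name is "scene" or "side" or "wrist"; returns a dict with "img" (400x640x3 uint8, red, green, blue), "fx", "fy", "cx", "cy" (pixels), "pose" (4x4, takes a point from camera to world coordinates). Camera axes: x right, y up, looking along -z (the intrinsics and any distortion apply to the point x, -y, -z); pixel columns grow to the right and rows downward; lengths in m; the calibration is good to about 2 mm. The wrist camera is an equidistant fisheye: a pixel r from the principal point sees the ray r / f radians off the axis. A picture is of the moment at which its call begins. There is no depth.
- job_done(): hands the job in; it is judged then, once.
The state is a dict: "clock": time; "qpos": joint angles; "qvel": joint speeds; "tau": joint torques, N m; "tcp_pos": TCP position; "ee_rot": TCP orientation; "force": force on the tool from outside, world axes, zero at the start; "ft_torque": the same for the moment, N m; "gripper_width": finger opening in m; "grip_force": force on a finger pad.
Only numpy, scipy, OpenCV 4.12 (cv2) and the standard library are available. Lean on these libraries where they do the work, as an engineer would, in place of code of your own. Each camera call takes 0.05 s, during which the arm holds its last target. There are 200 camera calls.

## Working session

There is one attempt and no reset: what is moved stays moved. The work goes in short steps, Python scripts to look and compute and a shell command to move; the robot and the scene stay as the last step left them, time stands still between calls to the robot, and variables do not carry over. Pictures are saved under pics/ and viewed, at most 10 in all, crops included, and the job is handed in when it is done.

```bash
mkdir -p pics; cat > h.py <<'E'
import numpy as np, cv2
from workcell import *
def ray(c,u,v):
    a=(u-c["cx"])/c["fx"]; b=(v-c["cy"])/c["fy"]
    if c.get("fish"):
        r=np.hypot(a,b); s=np.sin(r)/r if r>1e-9 else 1; d=np.array([a*s,-b*s,-np.cos(r)])
    else: d=np.array([a,-b,-1.])
    P=np.array(c["pose"]); return P[:3,3],P[:3,:3]@d
def onz(c,u,v,z):
    o,d=ray(c,u,v); return o+d*(z-o[2])/d[2]
def grab(n,f=None):
    c=get_image(n); c["fish"]=n=="wrist"
    if f: cv2.imwrite(f"pics/{f}.png",c["img"][:,:,::-1])
    return c
E
python3 - <<'E'
from h import *
for n in("scene","side","wrist"):
    c=grab(n,n+"0"); print(n,c["fx"],c["cx"],c["cy"],np.round(c["pose"],3).tolist(),[k for k in c])
print(grasp_offset,get_obs())
E
```

```text
scene 382.80646320944527 318.23111214922454 196.49522798825782 [[0.733, 0.438, -0.521, -0.012], [-0.68, 0.481, -0.553, -0.685], [0.008, 0.76, 0.65, 0.803], [0.0, 0.0, 0.0, 1.0]] ['img', 'fx', 'fy', 'cx', 'cy', 'pose', 'fish']
side 414.3317179111643 321.1106437236352 202.17912793621792 [[-0.998, 0.049, -0.039, 0.535], [-0.057, -0.451, 0.891, 1.101], [0.026, 0.891, 0.453, 0.643], [0.0, 0.0, 0.0, 1.0]] ['img', 'fx', 'fy', 'cx', 'cy', 'pose', 'fish']
wrist 309.70691628693146 320.2706520639818 197.47783584176636 [[-1.0, -0.001, 0.001, 0.676], [0.001, -0.958, -0.286, -0.075], [0.002, -0.286, 0.958, 0.385], [0.0, 0.0, 0.0, 1.0]] ['img', 'fx', 'fy', 'cx', 'cy', 'pose', 'fish']
0.0188 {'clock': 0.15, 'qpos': array([ 2.88124525e-01,  3.59265154e-01,  1.12599968e-02, -2.39952051e-04,
       -1.22407498e+00, -2.88098621e-01]), 'qvel': array([ 0.00078547, -0.00038444,  0.00203833,  0.00178426, -0.0006687 ,
        0.00065653]), 'tau': array([ 1.39394037e-04, -5.83274567e+01,  2.93289685e+01,  7.00122759e+00,
        8.75052094e-03, -9.76538854e-05]), 'tcp_pos': array([ 6.74636378e-01, -1.42649456e-05,  2.25808801e-01]), 'ee_rot': array([[-5.56840121e-05, -9.99999160e-01, -1.29500561e-03],
       [-9.99999987e-01,  5.58762724e-05, -1.48427184e-04],
       [ 1.48499419e-04,  1.29499733e-03, -9.99999150e-01]]), 'force': array([0.56866301, 0.42494286, 0.17442059]), 'ft_torque': array([-0.00745402,  0.01046174,  0.00416371]), 'grip_force': 0.0, 'gripper_width': 0.08733134184902268}
```

View pics/scene0.png

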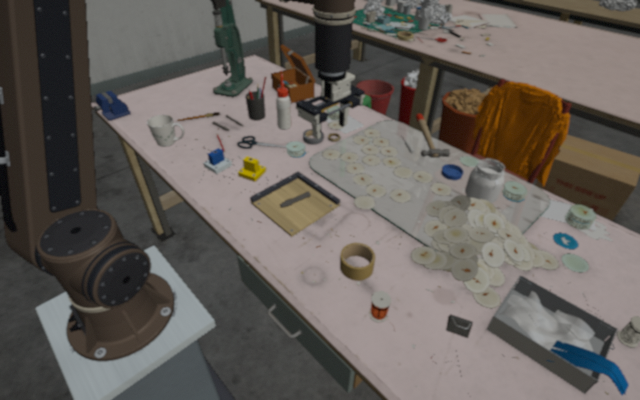

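View pics/wrist0.png

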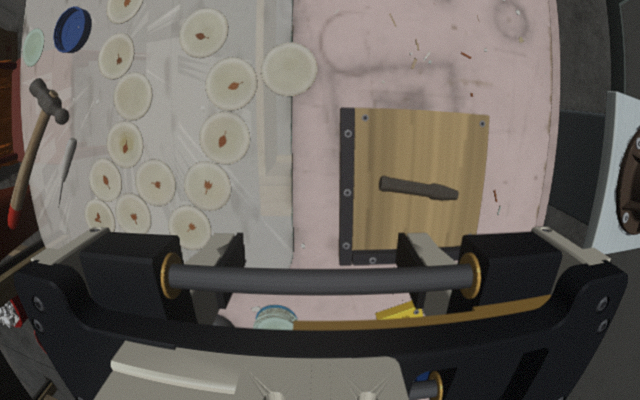

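The scene view shows the jig around (295,203) with the punch on it at (295,200), the blue-rib block at (216,160) and a yellow look-alike at (252,168). The wrist view shows the board spanning (340..490, 108..265), with the far fence at its left edge and the left fence along the bottom. The punch runs from (380,183) to (457,195).

```bash
python3 - <<'E'
from h import *
c=grab("wrist")
for n,u,v,z in[("ff out -y",340,108,.028),("ff in -y",354,109,.028),("board -x-y",490,116,.012),("ff out +y",340,265,.028),("inner corner top",354,249,.028),("lf right in",481,250,.028),("punch tipA",380,184,.024),("punch tipB",457,195,.02)]:
    print(n,np.round(onz(c,u,v,z)[:2],4))
for n in("scene","side"):
    c=grab(n); h=cv2.cvtColor(c["img"],cv2.COLOR_RGB2HSV)
    for nm,lo,hi in(("blue",(105,130,60),(125,255,255)),("yel",(22,150,100),(32,255,255))):
        k,l,s,ce=cv2.connectedComponentsWithStats(cv2.inRange(h,lo,hi))
        for i in range(1,k):
            if s[i,4]>40: print(n,nm,s[i],np.round(ce[i],1),np.round(onz(c,*ce[i],.04),3))
s=cv2.imread("pics/scene0.png")[120:220,180:340]; cv2.imwrite("pics/crop1.png",cv2.resize(s,None,fx=5,fy=5,interpolation=2))
E
```

```text
ff out -y [ 0.6532 -0.075 ]
ff in -y [ 0.6371 -0.0741]
board -x-y [ 0.4512 -0.076 ]
ff out +y [0.6499 0.1239]
inner corner top [0.6324 0.1005]
lf right in [0.4474 0.1095]
punch tipA [0.603  0.0155]
punch tipB [0.4959 0.0306]
scene blue [ 97  92  30  23 277] [112.6 104.8] [0.362 0.983 0.04 ]
scene blue [209 149  14  15 137] [216.1 156.5] [0.482 0.359 0.04 ]
scene blue [443 165  19  14 190] [451.8 171.5] [ 1.015 -0.242  0.04 ]
scene yel [239 157  26  24 280] [252.3 169.2] [0.531 0.215 0.04 ]
side blue [188 179  17   8  82] [195.9 182.4] [ 1.03  -0.189  0.04 ]
side blue [346 284  22  20 378] [356.7 294.1] [0.482 0.362 0.04 ]
side yel [314 250  33  34 672] [330.1 268.8] [0.545 0.272 0.04 ]
```

View pics/side0.png

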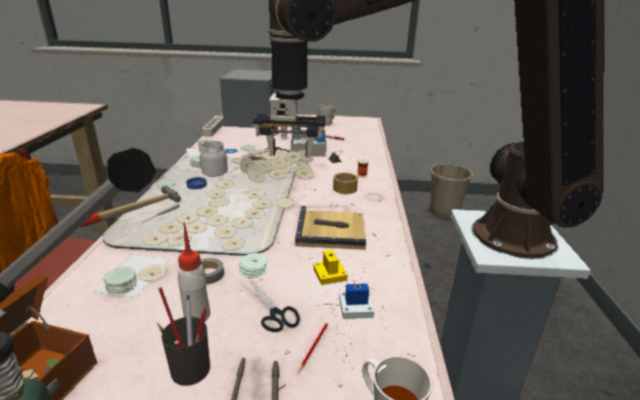

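View pics/crop1.png

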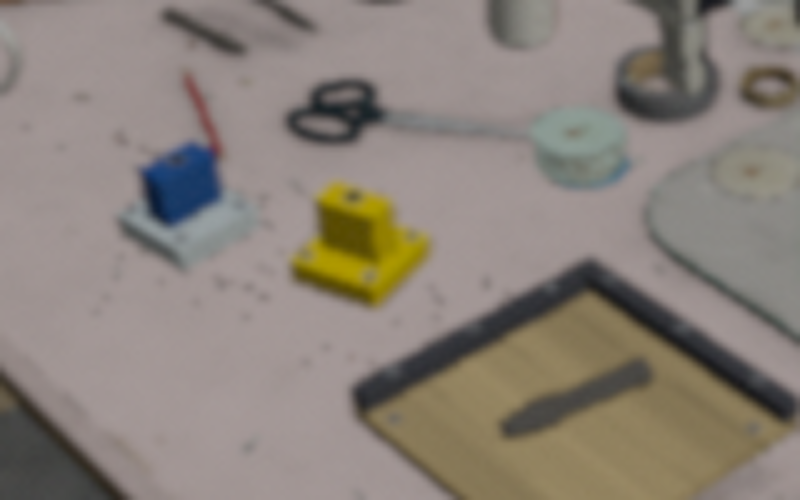

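The side view shows the blue rib at (357,294) facing this camera, so its long side runs roughly along world x. It also shows the yellow look-alike at (330,268). In the crop, the jig's corner is at the top right and the punch lies roughly along x. Next I'll go above the punch and turn the fingers across it.

```bash
python3 -m handwheel '[[[-0.4,0.1,-0.3,0,0,1,60],[-0.8,0.2,-0.6,0,0,2,60],[-1.2,0.3,-0.9,0,0,3,60],[-1.6,0.4,-1.2,0,0,4,60],[-2,0.5,-1.5,0,0,5,60],[-2.4,0.58,-1.8,0,0,6,60],[-2.8,0.58,-2,0,0,7,60],[-3.13,0.58,-2,0,0,8.2,60],[-3.13,0.58,-2,0,0,8.2,60],[-3.13,0.58,-2,0,0,8.2,60],[-3.13,0.58,-2,0,0,8.2,60]]]' 20
python3 -c "
from h import *
c=grab('wrist','w1');print(np.round(c['pose'],3).tolist(),get_obs()['qpos'])"
```

```text
clock: 1.68
tcp_pos: [0.5504, 0.0232, 0.1466]
ee_rot: [[0.99, -0.142, 0.0], [-0.142, -0.99, 0.0], [0.0, -0.0, -1.0]]
force: [-0.0, -0.1, -0.1]
gripper_width: 0.0601
grip_force: 0.0
[[-0.142, 0.948, 0.283, 0.628], [-0.99, -0.136, -0.041, 0.014], [-0.0, -0.286, 0.958, 0.306], [0.0, 0.0, 0.0, 1.0]] [ 3.97868948e-01  2.22966081e-01 -3.74970206e-01  6.23208840e-05
 -9.72828891e-01  1.03121852e+00]
```

View pics/w1.png

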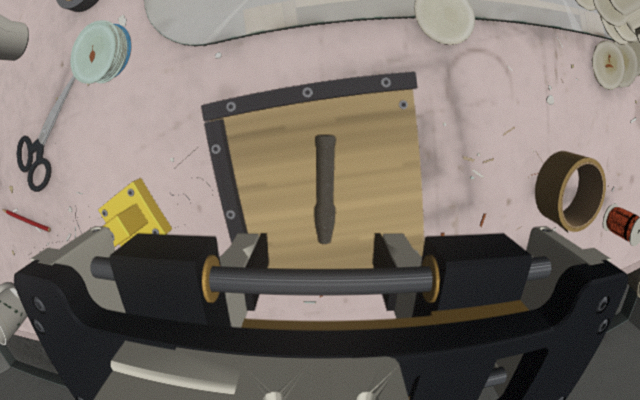

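The jig's outer corner is at (202,107) and the other end of the far fence at (415,72). The punch runs from (326,136) to (324,243), and the tape roll is at (570,190).

```bash
python3 - <<'E'
from h import *
c=grab("wrist")
p=lambda n,u,v,z:print(n,np.round(onz(c,u,v,z)[:2],4))
for a in[("ff out+y",202,107,.028),("ff out-y",415,72,.028),("inner",225,119,.028),("ff in -y",416,90,.028),("lf out a",205,122,.028),("lf in mid",238,215,.028),("board -y a",416,90,.012),("board -y b",425,235,.012),("tape",570,183,.048),("spool",625,220,.06),("punch far",326,136,.026),("punch near",324,243,.02),("pile",445,15,.01)]:p(*a)
g=cv2.cvtColor(c["img"],cv2.COLOR_RGB2HSV)
m=((g[...,2]<90)).astype(np.uint8); m[:, :290]=0; m[:, 360:]=0; m[:120]=0; m[255:]=0
k,l,s,ce=cv2.connectedComponentsWithStats(m)
for i in range(1,k):
    if s[i,4]>300:
        y,x=np.nonzero(l==i); P=np.array([onz(c,a,b,.0225)[:2] for a,b in zip(x,y)])
        r=cv2.minAreaRect((P*1000).astype(np.float32)); print(s[i],r)
E
```

```text
ff out+y [0.6484 0.1224]
ff out-y [ 0.6513 -0.0756]
inner [0.6327 0.1019]
ff in -y [ 0.6346 -0.0744]
lf out a [0.6339 0.122 ]
lf in mid [0.5398 0.1083]
board -y a [ 0.635  -0.0795]
board -y b [ 0.4836 -0.0787]
tape [ 0.5294 -0.2502]
spool [ 0.4681 -0.3672]
punch far [0.602  0.0129]
punch near [0.4954 0.0296]
pile [ 0.711  -0.1231]
[ 314  135   21  109 1878] ((549.6929321289062, 21.840065002441406), (19.440847396850586, 107.40653991699219), 81.47544860839844)
```

```bash
python3 -m handwheel '[[[0,-0.03,-1,0,0,0,50],[0,-0.03,-2,0,0,0,50],[0,-0.03,-2.7,0,0,0,50],[0,-0.03,-3.1,0,0,0,50],[0,-0.03,-3.26,0,0,0,50],[0,-0.03,-3.26,0,0,0,50],[0,-0.03,-3.26,0,0,0,5],[0,-0.03,-3.26,0,0,0,5],[0,-0.03,-3.26,0,0,0,5],[0,-0.03,-3.26,0,0,0,5],[0,-0.03,-3.26,0,0,0,5],[0,-0.03,-3.26,0,0,0,5]]]' 25
```

```text
clock: 3.28
tcp_pos: [0.5499, 0.022, 0.0166]
ee_rot: [[0.99, -0.139, 0.0], [-0.139, -0.99, -0.0], [0.0, -0.0, -1.0]]
force: [-1.2, -0.2, 5.2]
gripper_width: 0.0208
grip_force: 25.0
```

```bash
python3 -m handwheel '[[[0,0,0.5,0,0,0,5],[0,0,1.2,0,0,0,5],[0,-0.4,1.6,0,0,0,5],[0,-1.2,1.6,0,0,0,5],[0,-2,1.6,0,0,0,5],[0,-2.8,1.6,0,0,0,5],[0,-3.5,1.6,0,0,0,5],[0,-4,1.4,0,0,0,5],[0,-4.05,0.9,0,0,0,5],[0,-4.05,0.4,0,0,0,5],[0,-4.05,0,0,0,0,5],[0,-4.05,-0.2,0,0,0,5],[0,-4.05,-0.28,0,0,0,5],[0,-4.05,-0.28,0,0,0,5]]]'
```

```text
clock: 5.03
tcp_pos: [0.5501, -0.1399, 0.0052]
ee_rot: [[0.99, -0.139, 0.001], [-0.139, -0.99, -0.0], [0.001, -0.0, -1.0]]
force: [-0.4, 0.3, -0.8]
gripper_width: 0.0204
grip_force: 25.0
```

```bash
python3 -m handwheel '[[[0,0,0,0,0,0,40],[0,0,0,0,0,0,40],[0,0,0.4,0,0,0,40],[0,0,1.2,0,0,0,40],[0,0,2.2,0,0,0,40],[0,0.5,3.2,0,0,0,40],[-0.3,1.5,4,0,0,0,40],[-0.6,2.8,4.6,0,0,0,60],[-0.9,4.1,4.6,0,0,0,60],[-1.2,5.4,4.6,0,0,0,60],[-1.5,6.7,4.6,0,0,0,60],[-1.8,8,4.6,0,0,0,60],[-2.2,9.3,4.6,0,0,0,60],[-2.6,10.6,4.6,0,0,0,60],[-2.9,11.8,4.6,0,0,0,60],[-3,12.5,4.6,0,0,0,60],[-3,12.5,4.6,0,0,0,60],[-3,12.5,4.6,0,0,0,60],[-3,12.5,4.6,0,0,0,60]]]'
python3 -c "
from h import *
c=grab('wrist','w2');s=grab('scene','s2')"
```

```text
clock: 7.4
tcp_pos: [0.4301, 0.3589, 0.1892]
ee_rot: [[0.99, -0.14, 0.0], [-0.14, -0.99, 0.0], [0.0, -0.0, -1.0]]
force: [0.1, 0.0, 0.5]
gripper_width: 0.0602
grip_force: 0.0
```

View pics/w2.png

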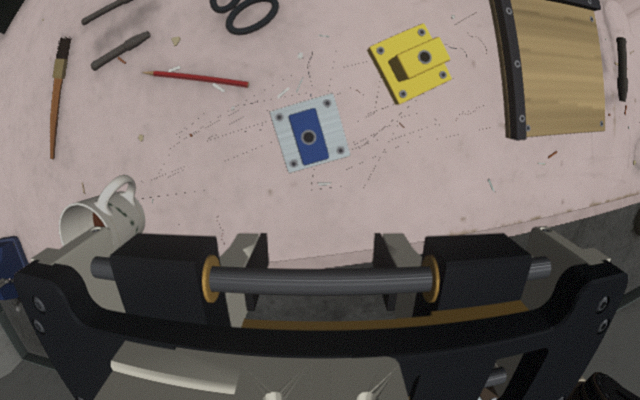

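The block's foot corners are at (271,111), (331,96), (351,155) and (291,172), with the rib top centred near (309,137). The punch lies clear of the board at (622,68).

```bash
python3 - <<'E'
from h import *
c=grab("wrist")
C=np.array([onz(c,u,v,.02)[:2] for u,v in[(271,111),(331,96),(351,155),(291,172)]])
print(np.round(C,4),C.mean(0),[np.linalg.norm(C[i]-C[i-1]).round(4) for i in range(4)])
for i in range(4): d=C[i]-C[i-1]; print(np.degrees(np.arctan2(d[1],d[0])).round(1))
h=cv2.cvtColor(c["img"],cv2.COLOR_RGB2HSV); m=cv2.inRange(h,(105,110,50),(125,255,255)); m[:90]=0;m[180:]=0;m[:,:260]=0;m[:,360:]=0
y,x=np.nonzero(m); P=np.array([onz(c,a,b,.061)[:2] for a,b in zip(x,y)])
print(len(x),cv2.minAreaRect((P*1000).astype(np.float32)))
s=grab("scene"); 
E
```

```text
[[0.5126 0.4023]
 [0.5188 0.3376]
 [0.4534 0.3249]
 [0.444  0.3917]] [0.48220687 0.36410147] [np.float64(0.0694), np.float64(0.065), np.float64(0.0666), np.float64(0.0674)]
8.8
-84.6
-169.0
98.0
1137 ((483.02142333984375, 364.6189270019531), (48.0287971496582, 24.58129119873047), 7.895748615264893)
```

```bash
python3 -m handwheel '[[[0.5,0.1,-0.5,0,0,0.6,50],[1,0.14,-1,0,0,1.2,50],[1.32,0.14,-1.6,0,0,1.61,50],[1.32,0.14,-2.4,0,0,1.61,50],[1.32,0.14,-3.2,0,0,1.61,50],[1.32,0.14,-3.8,0,0,1.61,50],[1.32,0.14,-4.08,0,0,1.61,50],[1.32,0.14,-4.08,0,0,1.61,50],[1.32,0.14,-4.08,0,0,1.61,15],[1.32,0.14,-4.08,0,0,1.61,15],[1.32,0.14,-4.08,0,0,1.61,15],[1.32,0.14,-4.08,0,0,1.61,15],[1.32,0.14,-4.08,0,0,1.61,15],[1.32,0.14,-4.08,0,0,1.61,15]]]' 35
```

```text
clock: 9.35
tcp_pos: [0.4828, 0.3654, 0.0266]
ee_rot: [[0.99, 0.141, 0.0], [0.141, -0.99, 0.0], [0.0, 0.0, -1.0]]
force: [-1.6, -2.1, 6.9]
gripper_width: 0.0258
grip_force: 35.0
```

```bash
python3 -m handwheel '[[[0,0,0.5,0,0,0,15],[0,0,1.2,0,0,0,15],[0,0,2,0,0,0,15],[0.2,-0.6,2.5,0,0,-0.2,15],[0.5,-1.5,2.5,0,0,-0.4,15],[0.8,-2.5,2.5,0,0,-0.6,15],[1.1,-3.5,2.5,0,0,-0.73,15],[1.4,-4.5,2.5,0,0,-0.73,15],[1.7,-5.5,2.5,0,0,-0.73,15],[2,-6.5,2.5,0,0,-0.73,15],[2.2,-7.4,2.3,0,0,-0.73,15],[2.3,-7.88,2,0,0,-0.73,15],[2.3,-7.88,1.6,0,0,-0.73,15],[2.3,-7.88,1.4,0,0,-0.73,15],[2.3,-7.88,1.4,0,0,-0.73,15],[2.3,-7.88,1.4,0,0,-0.73,15]]]'
python3 -c "
from h import *
c=grab('wrist','w3')
cv2.imwrite('pics/w3c.png',cv2.resize(c['img'][60:280,150:470,::-1],None,fx=2.5,fy=2.5,interpolation=2))"
```

```text
clock: 11.35
tcp_pos: [0.5749, 0.0512, 0.0821]
ee_rot: [[1.0, 0.015, 0.001], [0.015, -1.0, 0.0], [0.001, -0.0, -1.0]]
force: [0.4, 0.7, -4.6]
gripper_width: 0.0256
grip_force: 35.0
```

View pics/w3c.png

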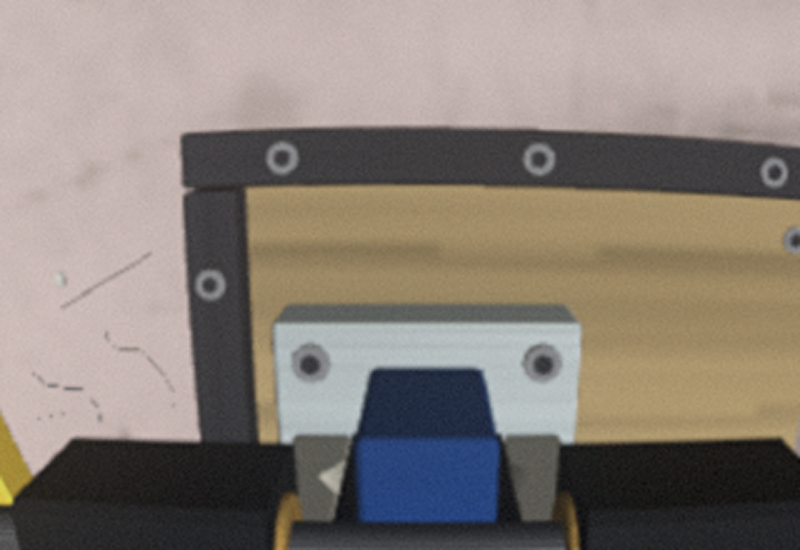

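The view shows the far fence's working face along y≈186 and the left fence's from (246,190) to (255,440) in crop pixels. The block's far foot edge runs (275,323)–(580,322).

```bash
python3 - <<'E'
from h import *
c=grab("wrist")
def L(n,z,*q):
    P=np.array([onz(c,150+u/2.5,60+v/2.5,z)[:2] for u,v in q]); d=P[-1]-P[0]
    print(n,np.round(P,4).tolist(),np.degrees(np.arctan2(d[1],d[0])).round(2))
L("ff out",.028,(181,136),(400,128),(540,132),(800,150))
L("ff in",.02,(245,186),(540,187),(800,198))
L("lf out",.028,(183,197),(202,440))
L("lf in base",.012,(247,190),(256,440))
L("lf in top",.028,(240,190),(248,440))
L("blk top",.0755,(275,323),(580,322)); L("blk bot",.0555,(283,305),(570,305)); L("blk left",.0755,(275,323),(280,440)); L("blk right",.0755,(580,322),(575,440))
o=get_obs(); print(o["tcp_pos"],o["force"],o["ft_torque"])
E
```

```text
ff out [[0.65, 0.1234], [0.6512, 0.0614], [0.651, 0.023], [0.6513, -0.0563]] -89.59
ff in [[0.6346, 0.1067], [0.635, 0.0213], [0.6363, -0.0617]] -89.42
lf out [[0.6325, 0.1233], [0.5578, 0.1224]] -179.32
lf in base [[0.6327, 0.108], [0.5513, 0.1088]] 179.43
lf in top [[0.6342, 0.1063], [0.5584, 0.1076]] 179.05
blk top [[0.6085, 0.0877], [0.6097, 0.0191]] -88.97
blk bot [[0.6077, 0.0895], [0.6088, 0.0177]] -89.17
blk left [[0.6085, 0.0877], [0.5798, 0.0879]] 179.66
blk right [[0.6097, 0.0191], [0.5808, 0.018]] -177.92
[0.57491261 0.05107965 0.08231516] [-0.61335514  0.49026858 -4.80094237] [-0.18963086  0.04486606  0.00291795]
```

```bash
python3 -m handwheel '[[[0,0,-0.4,0,0,-0.04,15],[0,0,-0.8,0,0,-0.04,15],[0,0,-1,0,0,-0.04,15],[0,0,-1.04,0,0,-0.04,15],[0,0,-1.06,0,0,-0.04,15],[0,0,-1.08,0,0,-0.04,15],[0,0,-1.1,0,0,-0.04,15],[0,0,-1.1,0,0,-0.04,15],[0,0,-1.1,0,0,-0.04,15]]]'
```

```text
clock: 12.58
tcp_pos: [0.5751, 0.0505, 0.0386]
ee_rot: [[1.0, 0.007, 0.001], [0.007, -1.0, 0.0], [0.001, -0.0, -1.0]]
force: [-2.0, 0.5, 6.2]
gripper_width: 0.0254
grip_force: 35.0
```

```bash
python3 -m handwheel '[[[0.1,0.08,0,0,0,0,15],[0.2,0.16,0,0,0,0,15],[0.3,0.24,0,0,0,0,15],[0.4,0.3,0,0,0,0,15],[0.48,0.36,0,0,0,0,15],[0.5,0.38,0,0,0,0,15],[0.5,0.4,0,0,0,0,15],[0.5,0.4,0,0,0,0,15]]]'
python3 -m handwheel '[[[0,0.02,0,0,0,0,15],[0,0.04,0,0,0,0,15],[0,0.06,0,0,0,0,15],[0,0.06,0,0,0,0,15]]]'
```

```text
clock: 13.58
tcp_pos: [0.5954, 0.0662, 0.0386]
ee_rot: [[1.0, 0.007, 0.002], [0.007, -1.0, -0.0], [0.002, 0.0, -1.0]]
force: [-1.7, -2.3, 4.6]
gripper_width: 0.0262
grip_force: 35.0
clock: 14.08
tcp_pos: [0.5954, 0.0687, 0.0386]
ee_rot: [[1.0, 0.007, 0.002], [0.007, -1.0, 0.0], [0.002, 0.0, -1.0]]
force: [-0.4, -2.7, 4.4]
gripper_width: 0.0261
grip_force: 35.0
```

```bash
python3 -m handwheel '[[[0,0.02,0,0,0,0,15],[0,0.04,0,0,0,0,15],[0,0.04,0,0,0,0,15]]]'|sed -n '2p;4p'
python3 -m handwheel '[[[0.02,0.02,0,0,0,0,15],[0.04,0.03,0,0,0,0,15],[0.06,0.03,0,0,0,0,15],[0.06,0.03,0,0,0,0,15]]]'|sed -n '2p;4p'
python3 -m handwheel '[[[0.02,0,0,0,0,0,15],[0.04,0,0,0,0,0,15],[0.04,0,0,0,0,0,15]]]'|sed -n '2p;4p'
```

```text
tcp_pos: [0.5955, 0.0703, 0.0386]
force: [-0.3, -2.0, 5.4]
tcp_pos: [0.5965, 0.0705, 0.0386]
force: [-4.4, -5.4, 10.7]
tcp_pos: [0.5981, 0.0705, 0.0386]
force: [-4.9, -4.3, 9.3]
```

```bash
python3 -m handwheel '[[[0.02,0,0,0,0,0,15],[0.04,0,0,0,0,0,15],[0.04,0,0,0,0,0,15]]]'|sed -n '2,4p'
python3 -m handwheel '[[[0.02,0,0,0,0,0,15],[0.04,0,0,0,0,0,15],[0.04,0,0,0,0,0,15]]]'|sed -n '2,4p'
python3 -m handwheel '[[[0,0.02,0,0,0,0,15],[0,0.03,0,0,0,0,15],[0,0.03,0,0,0,0,15]]]'|sed -n '2,4p'
```

```text
tcp_pos: [0.5997, 0.0705, 0.0386]
ee_rot: [[1.0, 0.007, -0.001], [0.007, -1.0, -0.001], [-0.001, 0.001, -1.0]]
force: [-5.6, -6.1, 9.5]
tcp_pos: [0.6009, 0.0705, 0.0386]
ee_rot: [[1.0, 0.007, -0.001], [0.007, -1.0, -0.001], [-0.001, 0.001, -1.0]]
force: [-6.7, -4.7, 11.1]
tcp_pos: [0.6009, 0.0706, 0.0386]
ee_rot: [[1.0, 0.007, -0.002], [0.007, -1.0, -0.003], [-0.002, 0.003, -1.0]]
force: [-3.6, -10.0, 10.9]
```

```bash
python3 -m handwheel '[[[0.02,0,0,0,0,0,15],[0.04,0,0,0,0,0,15],[0.04,0,0,0,0,0,15]]]'|sed -n '2,4p'
python3 -m handwheel '[[[0.02,0,0,0,0,0,15],[0.04,0,0,0,0,0,15],[0.04,0,0,0,0,0,15]]]'|sed -n '2,4p'
python3 -c "
from h import *
print(get_obs()['ft_torque'])
c=grab('wrist')
cv2.imwrite('pics/w4c.png',cv2.resize(c['img'][80:260,190:430,::-1],None,fx=3.3,fy=3.3,interpolation=2))"
```

```text
tcp_pos: [0.601, 0.0705, 0.0386]
ee_rot: [[1.0, 0.007, -0.004], [0.006, -1.0, -0.003], [-0.004, 0.003, -1.0]]
force: [-11.7, -7.2, 16.4]
tcp_pos: [0.601, 0.0705, 0.0387]
ee_rot: [[1.0, 0.006, -0.007], [0.006, -1.0, -0.003], [-0.007, 0.003, -1.0]]
force: [-17.2, -6.5, 22.1]
[-1.93984828  5.96268558  0.07910127]
```

View pics/w4c.png

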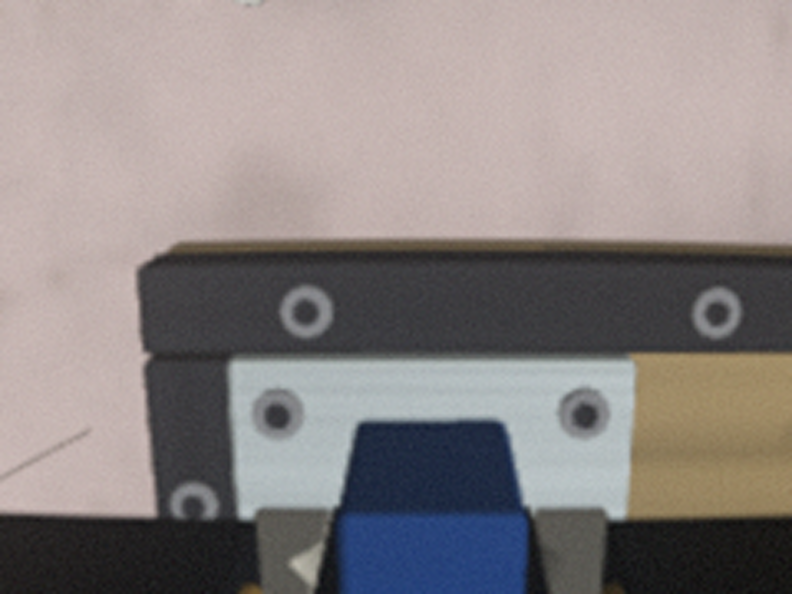

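The block is in the corner: no gap shows at the far fence (y≈355) or the left fence (x≈235). I'll ease the push and check squareness from the yaw moment.

```bash
m(){ python3 -c "
from h import *
o=get_obs();print('  mz',o['ft_torque'].round(2),'yaw',np.degrees(o['ee_rot'][1,0]).round(2),'tilt',o['ee_rot'][:2,2].round(4),'F',o['force'].round(1),o['tcp_pos'].round(4))"; }
python3 -m handwheel '[[[-0.02,0.02,0,0.01,-0.02,0,15],[-0.03,0.03,0.01,0.02,-0.04,0,15],[-0.03,0.03,0.01,0.02,-0.04,0,15]]]'>/dev/null;m
python3 -m handwheel '[[[0,0,0,0,0,-0.02,15],[0,0,0,0,0,-0.03,15],[0,0,0,0,0,-0.03,15]]]'>/dev/null;m
python3 -m handwheel '[[[0,0,0,0,0,0.03,15],[0,0,0,0,0,0.06,15],[0,0,0,0,0,0.06,15]]]'>/dev/null;m
```

```text
mz [-4.79  3.19  0.05] yaw 0.36 tilt [ 0.0017 -0.0007] F [ -8.4 -13.1  12.8] [0.601  0.0706 0.0385]
  mz [-4.8   3.23  0.45] yaw 0.11 tilt [ 0.0015 -0.001 ] F [ -8.8 -13.2  13.1] [0.601  0.0706 0.0385]
  mz [-4.75  3.15 -0.36] yaw 0.61 tilt [ 0.0015 -0.0005] F [ -7.9 -13.9  14.3] [0.6009 0.0706 0.0385]
```

```bash
python3 -m handwheel '[[[0.01,0,0,0,0,-0.02,15],[0.02,0,0,0,0.01,-0.03,15],[0.02,0,0,0,0.01,-0.03,15],[0.02,0,0,0,0.01,-0.03,15],[0.02,0,0,0,0.01,-0.03,15]]]'
python3 -c "
from h import *
print(get_obs()['ft_torque']); c=grab('scene')
cv2.imwrite('pics/s5.png',cv2.resize(c['img'][120:340,180:440,::-1],None,fx=2.7,fy=2.7,interpolation=2))"
```

```text
clock: 19.0
tcp_pos: [0.601, 0.0706, 0.0386]
ee_rot: [[1.0, 0.006, -0.001], [0.006, -1.0, -0.001], [-0.001, 0.001, -1.0]]
force: [-13.1, -12.4, 16.6]
gripper_width: 0.0258
grip_force: 35.0
[-4.39478795  4.21773157  0.06410272]
```

View pics/s5.png

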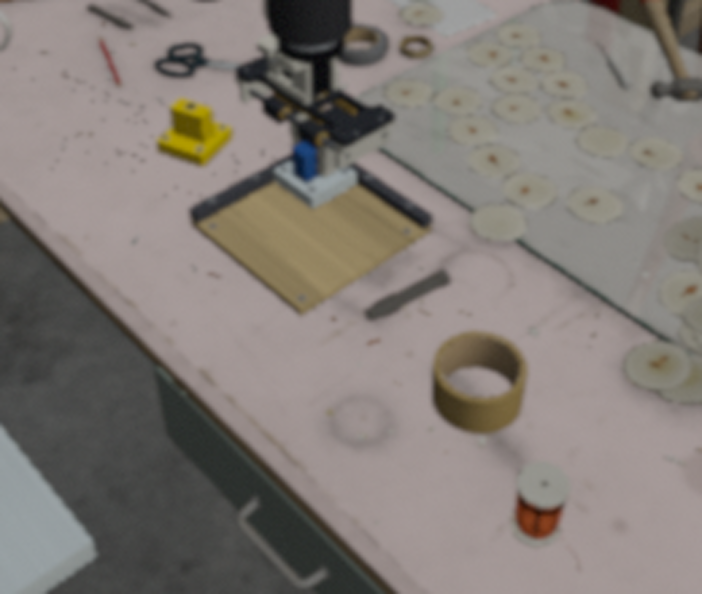

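The block sits in the corner at (315,180). The punch lies on the bare table at (408,295), clear of the board, and the tape, spool and discs are where they were.

```bash
python3 -c "
from workcell import *
print(job_done())"
```

```text
the job is handed in; nothing more can be done
None
```

I handed the job in at about 19 s with the punch on the bare table, clear of the jig board, and the gripper still holding the blue-rib block pressed flat and square into the corner at about 13 N on each fence; the tape, spool and discs were not touched.

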